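Dispense one cartridge and nudge it into the green bay

TASK

Press the red plunger of the cartridge dispenser all the way down once and let it come up again, so that a single cartridge slides out onto the tray. Then push that cartridge along the tray with the fingertips into the green bay, so that it lies flat within the green field. Do not grasp or lift anything, leave the other cartridges in the magazine, and do not disturb the bottles, pen, tube and tape standing round it.

Things in the scene. Friction and masses are not known exactly. Their poses are not given: they have to be found in the camera images.
- dispenser: cartridge dispenser fixed to the worktop. Origin at worktop level under the middle of its outfeed tray; x points from the tray back to the magazine, y along the tray, z up. Grey tray floor 4 mm above the worktop, inner extent x -35..+31 mm, y -115..+115 mm; rim 5 mm above the floor. White housing x +67..+130, 58 mm wide, 50 mm tall, with the plunger on top.
- magazine (a point): centre of the top of the clear open-topped magazine, at dispenser x +50, 46 mm above the worktop; it is 50 mm wide in y, front face at x +31.5. A full press slides the lowest cartridge out of its outlet in -x onto the tray's middle (centre within about 15 mm of the dispenser's origin); as the plunger rises the slide returns and the next cartridge drops into place.
- plunger (a joint): travel of the dispenser's red plunger: 0 = up (rest), grows as it is pressed down, 0.015 m = fully down. Spring return, about 5 N to start and 9 N when down, plus some damping; ejects in proportion (3.3 mm per mm of press).
- plunger_top (a point): centre of the top face of the plunger's red knob, 34 mm dia; at rest it stands 74.5 mm above the worktop, 100 mm along the dispenser's x from its origin. It moves with the plunger.
- cartridge_low: white reagent cartridge with a blue foil top, 28 (x) x 40 (y) x 12 mm (z), about 25 g. Origin at the centre of its underside. Its axes agree with the dispenser's at the start. The lowest one in the magazine at the start, the one that is ejected.
- cartridge_mid: white reagent cartridge with a blue foil top, 28 (x) x 40 (y) x 12 mm (z), about 25 g. Origin at the centre of its underside. Its axes agree with the dispenser's at the start. Second from below in the magazine.
- cartridge_top: white reagent cartridge with a blue foil top, 28 (x) x 40 (y) x 12 mm (z), about 25 g. Origin at the centre of its underside. Its axes agree with the dispenser's at the start. Uppermost in the magazine.
- bay_green: green field inlaid flush in the tray floor, 62 (x) x 70 (y) mm, the goal bay. Origin at its centre on the tray floor, 80 mm to one side (+y or -y of the dispenser, it varies) of the tray's middle; same axes as the dispenser. It reaches to the tray's end rim.
- bay_orange: the like orange field at the tray's other end, to be left empty.
- reagent_left: small white reagent bottle, 31 mm dia, 66 mm tall, behind the left half of the tray. Loose bystander; origin at the centre of its underside.
- buffer_right: buffer bottle with blue cap, 60 mm dia, 93 mm tall, behind the right half of the tray. Loose bystander; origin at the centre of its underside.
- marker: black marker pen lying in front of the tray, 130 x 13 x 16 mm. Loose bystander; origin at the centre of its underside.
- green_tube: green 1.5 ml microtube lying in front of the tray, 46 x 13 x 13 mm. Loose bystander; origin at the centre of its underside.
- ethanol: wash bottle with blue cap, 56 mm dia, 104 mm tall, towards the back left beside the solid grey instrument, which fills the side y > 0.27 m from x = 0.43 m on, 330 mm tall with boxes on it. Loose bystander; origin at the centre of its underside.
- tape: cream roll of tape lying flat, 90 mm dia, 19 mm tall, towards the back right beside the solid glass hood, which fills the side y < -0.33 m from x = 0.38 m on, up to over 0.6 m high (keep the arm out of it). Loose bystander; origin at the centre of its underside.

How it is judged:
By the outcome, as a careful person would: the job done as asked, in the order asked, and still so for the second after the job is handed in, with the robot touching nothing.
It also fails if it takes over 48 s, if anything falls off the work surface, if the arm or the gripper's body presses on something with over 40 N, if the wrist force passes 120 N, or if a joint passes its speed limit or range.

ROBOT

A 6-joint arm with a two-finger parallel gripper is mounted at the origin on a cart in front of the work surface, level with it; the furniture and walls round the work are solid. World frame = base frame: x ahead of the robot, y to its left, z up, the work surface at z = 0. Lengths are in m, angles in rad, forces in N, time in s.
With the tool pointing down it reaches from about 0.275 to 1 m from the base axis. Payload 8.4 kg.
Tool frame: the origin (TCP) lies at the very end of the fingers, on their centre line; the grasp point (between the pads) lies 19 mm behind it; z points along the fingers, y is the line along which they close (so a half turn about z gives the same grasp; the last joint's range is limited). The gripper opens to 85 mm and grips with 20 to 120 N. Pads are 22 mm wide; open, the fingers measure 114 mm over their backs; the gripper's body (76 mm by 85 mm) begins 54 mm behind the grasp point. The pads swing forward as they close: fully open they stand 13 mm farther back than shut.
Start: joints at [-1.131, 0.353, 1.633, -0, 1.155, -0.002], TCP at [0.267, -0.565, 0.231] pointing down, gripper open.
Joint ranges: [-2.63, 2.63], [-0.92, 2.1], [0.06, 2.66], [-1.3, 4.44], [0, 2.69], [-3.02, 3.02]. Speed limits (rad/s): [2.22, 2.22, 2.79, 3.14, 3.14, 3.14].

INTERFACE

Orientations are given as a unit quaternion [x, y, z, w].
In Python, from plant import bot gives the robot as it stands.
- The arm moves only by the shell command python3 -m handwheel 'ROWS' [FORCE]. ROWS is JSON, one flat list of numbers, 7 for each row, row after row: the shift along the tool's x, y, z in m, then the turn, a rotation vector about the tool's x, y, z in rad, then the closure, from 0 (fully open) to 1 (shut). In form: [dx, dy, dz, rx, ry, rz, gripper, dx, dy, dz, rx, ry, rz, gripper, ...]. A call has 1 to 20 rows; each row is the pose to reach, as a shift and turn from the pose commanded when the call began, along the tool's axes at that moment; what a row does not reach only later rows make up. A row lasts 1/8 s, in which the tool goes at most 62.5 mm and 10.7 degrees, less where a joint would pass 70% of its speed; a pose out of reach is approached as far as the arm can. A call with a gripper value outside its range is refused whole. The fingers move at their own pace and stop on an object; FORCE is the grip in N (left out, the last holds). Time passes only in rows, so rows that repeat a pose let the fingers close. It gives the time, the measured TCP pose, the force, the opening and the grip force at its end, in the units of the state.
- bot.state(): the state, without advancing time (a new reading comes with each control period).
- bot.camera(name): name is "scene" or "side" or "wrist"; returns a dict with "frame" (480x640x3 uint8, red, green, blue), "K" (3x3 intrinsics, pixels), "xyz" and "rotation" of the camera in the world; the wrist camera has in their place "T_tool_cam" (4x4, takes a point from camera to tool coordinates, whose origin is the TCP and whose axes are the flange's). Camera axes: x right, y down, z forward; pixel columns grow to the right and rows downward; lengths in m; the calibration is good to about 2 mm. A picture is of the moment at which its call begins: read the wrist's pose just before it. There is no depth.
- bot.job_done(): hands the job in; it is judged then, once.
The state is a dict: "clock": time; "joint_positions": joint angles; "qvel": joint speeds; "tau": joint torques, N m; "tcp_pos": TCP position; "tool_rot": TCP orientation; "contact_force": force on the tool from outside, world axes, zero at the start; "moment": the same for the moment, N m; "finger_gap": opening from 0.0 (shut) to 1.0 (fully open); "finger_force": force on a finger pad.
Only numpy, scipy, OpenCV 4.12 (cv2) and the standard library are available. Lean on these libraries where they do the work, as an engineer would, in place of code of your own. Each camera call takes 0.05 s, during which the arm holds its last target. There are 200 camera calls.

## Working session

There is one attempt and no reset: what is moved stays moved. The work goes in short steps, Python scripts to look and compute and a shell command to move; the robot and the scene stay as the last step left them, time stands still between calls to the robot, and variables do not carry over. Pictures are saved under pics/ and viewed, at most 10 in all, crops included, and the job is handed in when it is done.

```bash
mkdir -p pics; python3 - <<'E'
from plant import bot
import cv2,pickle
s=bot.state();print(s)
for n in("scene","side"):
    c=bot.camera(n);pickle.dump(c,open(n+".pkl","wb"));cv2.imwrite(f"pics/{n}0.png",c["frame"][:,:,::-1]);print(c["K"],c["xyz"],c["rotation"])
E
```

```text
{'clock': 0.0, 'joint_positions': array([-1.13138951e+00,  3.53647772e-01,  1.63417557e+00, -6.72607983e-06,
        1.15521952e+00, -2.39557728e-03]), 'qvel': array([-0.00089863, -0.0004443 ,  0.00112992, -0.00021599, -0.0003388 ,
        0.0009542 ]), 'tau': array([-9.62427803e-04, -6.05258346e+01, -3.42067909e+01, -1.21336452e-04,
        9.48950270e-03, -3.81835406e-06]), 'tcp_pos': array([ 0.26701561, -0.56452942,  0.2305442 ]), 'tool_rot': array([ 9.75699830e-01,  2.19110281e-01, -1.60184294e-04, -7.07196486e-04]), 'contact_force': array([ 0.73249593, -0.01760733, -0.01940316]), 'moment': array([0.06102871, 0.0436308 , 0.03026817]), 'finger_force': 0.0, 'finger_gap': 0.9995236577746831}
[[540.44397302   0.         314.59842475]
 [  0.         540.44397302 240.3030145 ]
 [  0.           0.           1.        ]] [-0.09356874  0.43182852  0.58766356] [-0.39540202  0.77960727 -0.43106849  0.22371791]
[[524.03796253   0.         316.44519039]
 [  0.         524.03796253 237.56114558]
 [  0.           0.           1.        ]] [-0.3486392  -0.02750566  0.5552772 ] [-0.60265312  0.60681974 -0.3744902   0.3582403 ]
```

View pics/scene0.png

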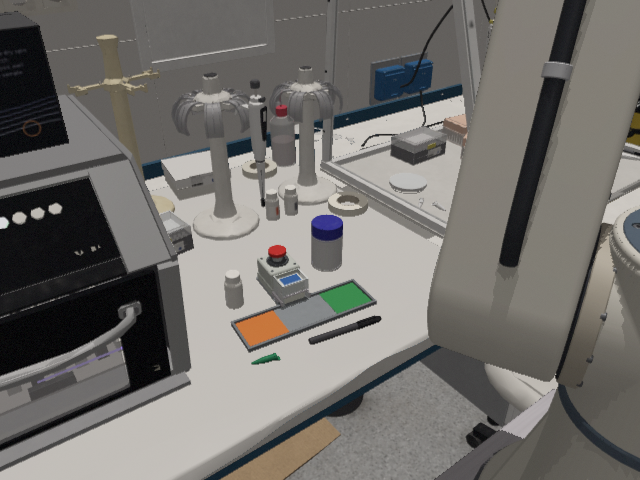

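View pics/side0.png

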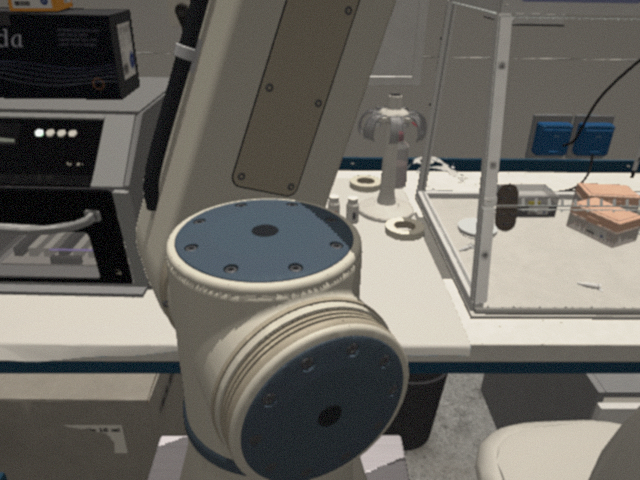

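The scene view shows the dispenser: red knob at about (277,252), orange bay (262,325), green bay (348,298), pen (345,330) and tube (266,359) in front, bottles at (233,290) and (327,245). The arm blocks the side view.

```bash
cat > h.py <<'E'
import numpy as np,cv2
from scipy.spatial.transform import Rotation as R
def ray(c,uv):
    d=R.from_quat(c["rotation"]).as_matrix() if np.size(c["rotation"])==4 else np.array(c["rotation"])
    return np.array(c["xyz"]),d@np.linalg.solve(c["K"],[uv[0],uv[1],1])
def onz(c,uv,z):
    o,d=ray(c,uv);return o+d*(z-o[2])/d[2]
def blobs(img,lo,hi,amin=30):
    m=cv2.inRange(cv2.cvtColor(img,cv2.COLOR_RGB2HSV),np.array(lo),np.array(hi))
    cs=[k for k in cv2.findContours(m,cv2.RETR_EXTERNAL,cv2.CHAIN_APPROX_NONE)[0] if cv2.contourArea(k)>amin]
    return sorted(cs,key=cv2.contourArea,reverse=True)
def worldpoly(c,k,z): return np.array([onz(c,p,z)[:2] for p in k.reshape(-1,2)],np.float32)
E
python3 - <<'E'
from h import *;import pickle
c=pickle.load(open("scene.pkl","rb"));f=c["frame"]
for n,lo,hi,z in(("green",(50,120,60),(80,255,255),.004),("orange",(5,150,120),(20,255,255),.004),("red",(0,180,120),(4,255,255),.0745),("capblue",(115,120,60),(130,255,255),.093),("foil",(100,90,80),(114,255,255),.04),("black",(0,0,0),(180,255,50),.008)):
    for k in blobs(f,lo,hi,40):
        x,y,w,h=cv2.boundingRect(k)
        if not(220<x<390 and 210<y<370):continue
        P=worldpoly(c,k,z);r=cv2.minAreaRect(P)
        print(n,(x,y,w,h),np.round(P.mean(0),4),[np.round(a,4) for a in r])
E
```

```text
green (320, 283, 51, 30) [ 0.4856 -0.0475] [array([ 0.4862, -0.0479]), array([0.0693, 0.0609]), np.float64(83.4824)]
green (252, 353, 28, 11) [0.4379 0.1427] [array([0.4397, 0.1433]), array([0.0416, 0.0146]), np.float64(68.7302)]
orange (236, 310, 53, 36) [0.5035 0.1114] [array([0.504 , 0.1111]), array([0.0677, 0.0619]), np.float64(83.395)]
red (269, 245, 17, 11) [0.5898 0.0227] [array([0.5897, 0.0225]), array([0.0286, 0.0307]), np.float64(28.695)]
capblue (312, 215, 31, 25) [ 0.575  -0.0765] [array([ 0.5769, -0.0775]), array([0.055 , 0.0854]), np.float64(53.3046)]
foil (280, 274, 21, 11) [0.5448 0.0264] [array([0.5447, 0.0264]), array([0.0323, 0.0174]), np.float64(83.8246)]
black (309, 316, 72, 28) [0.4134 0.0099] [array([0.415, 0.007]), array([0.1304, 0.0157]), np.float64(81.3883)]
black (269, 257, 18, 9) [ 0.644  -0.0087] [array([ 0.6454, -0.0103]), array([0.0328, 0.0273]), np.float64(53.3564)]
```

```bash
cat >> h.py <<'E'
G=np.array([.4862,-.0479]);O=np.array([.504,.1111]);C=(G+O)/2
ey=(O-G)/np.linalg.norm(O-G);ex=np.array([ey[1],-ey[0]])
yaw=np.arctan2(ex[1],ex[0])
def disp(x,y,z): p=C+x*ex+y*ey;return np.array([p[0],p[1],z])
Rd=R.from_euler("z",yaw)*R.from_euler("x",np.pi)   # tool x = dispenser x, y = -dispenser y, z down
def delta(p,s,Rt=Rd):
    Rs=R.from_quat(s["tool_rot"]);return np.round(Rs.inv().apply(np.array(p)-s["tcp_pos"]),4),np.round((Rs.inv()*Rt).as_rotvec(),4)
E
python3 - <<'E'
from h import *;from plant import bot
s=bot.state();print(C,np.degrees(yaw),disp(.1,0,0))
for p in([.285,-.25,.23],disp(.06,0,.23)):print(p,*delta(p,s))
c=bot.camera("wrist");print(c["T_tool_cam"],c["K"])
E
```

```text
[0.4951 0.0316] -6.3876482062170306 [0.59447919 0.02047453 0.        ]
[0.285, -0.25, 0.23] [ 0.1507 -0.2767  0.001 ] [-1.200e-03  3.000e-04  5.533e-01]
[0.55472752 0.02492472 0.23      ] [ 0.5121 -0.4099  0.0012] [-1.200e-03  3.000e-04  5.533e-01]
[[ 3.26847280e-04 -9.49997166e-01 -3.12258352e-01  8.07198692e-02]
 [ 9.99999943e-01  2.83419313e-04  1.84461737e-04 -3.20674473e-04]
 [-8.67380797e-05 -3.12258394e-01  9.49997204e-01 -1.41093097e-01]
 [ 0.00000000e+00  0.00000000e+00  0.00000000e+00  1.00000000e+00]] [[379.22585197   0.         314.23101055]
 [  0.         379.22585197 241.56473985]
 [  0.           0.           1.        ]]
```

```bash
python3 -m handwheel '[0.151,-0.277,0,0,0,0,1, 0.151,-0.277,0,0,0,0,1, 0.151,-0.277,0,0,0,0,1, 0.151,-0.277,0,0,0,0,1, 0.151,-0.277,0,0,0,0,1, 0.151,-0.277,0,0,0,0,1, 0.512,-0.41,0,0,0,0.553,1, 0.512,-0.41,0,0,0,0.553,1, 0.512,-0.41,0,0,0,0.553,1, 0.512,-0.41,0,0,0,0.553,1, 0.512,-0.41,0,0,0,0.553,1, 0.512,-0.41,0,0,0,0.553,1, 0.512,-0.41,0,0,0,0.553,1, 0.512,-0.41,0,0,0,0.553,1, 0.512,-0.41,0,0,0,0.553,1]'
cat >> h.py <<'E'
def wrist(bot):
    s=bot.state();c=bot.camera("wrist");T=c["T_tool_cam"];Rt=R.from_quat(s["tool_rot"]).as_matrix()
    c["xyz"]=s["tcp_pos"]+Rt@T[:3,3];c["rotation"]=Rt@T[:3,:3];return s,c
E
python3 - <<'E'
from h import *;from plant import bot
import pickle
s,c=wrist(bot);pickle.dump((s,c),open("w1.pkl","wb"));f=c["frame"];cv2.imwrite("pics/w1.png",f[:,:,::-1])
print(s["clock"],s["tcp_pos"],s["contact_force"])
for n,lo,hi,z in(("green",(50,120,60),(80,255,255),.004),("orange",(5,150,120),(20,255,255),.004),("red",(0,180,100),(4,255,255),.0745),("foil",(100,90,80),(114,255,255),.04)):
    for k in blobs(f,lo,hi,100):
        P=worldpoly(c,k,z);r=cv2.minAreaRect(P);print(n,cv2.boundingRect(k),[np.round(a,4) for a in r])
print(disp(.1,0,0))
E
```

```text
clock: 2.02
tcp_pos: [0.5544, 0.0238, 0.2307]
tool_rot: [0.998, -0.055, -0.001, 0.0]
contact_force: [0.6, 0.5, -0.6]
finger_gap: 0.001
finger_force: 0.0
2.025 [0.55444302 0.02375539 0.23072525] [ 0.56406552  0.52677556 -0.59038309]
green (355, 233, 71, 54) [array([ 0.4853, -0.0462]), array([0.0697, 0.0589]), np.float64(83.6369)]
green (208, 319, 23, 8) [array([0.433 , 0.1428]), array([0.0241, 0.0076]), np.float64(77.1317)]
red (291, 151, 42, 41) [array([0.5946, 0.0219]), array([0.0318, 0.031 ]), np.float64(82.5564)]
foil (0, 0, 58, 73) [array([0.718 , 0.2305]), array([0.0433, 0.0542]), np.float64(69.11)]
foil (294, 212, 36, 22) [array([0.5441, 0.0278]), array([0.032 , 0.0197]), np.float64(83.645)]
foil (44, 0, 43, 80) [array([0.7124, 0.1994]), array([0.0255, 0.0557]), np.float64(86.2534)]
[0.59447919 0.02047453 0.        ]
```

View pics/w1.png

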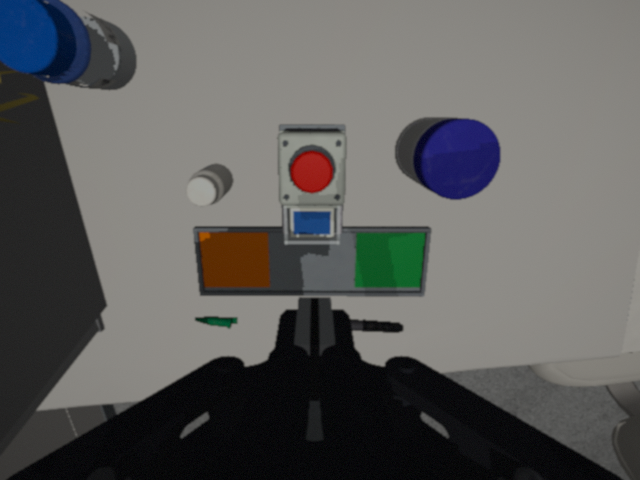

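The wrist view confirms the knob at (312,172), the green bay at right (390,260), an empty tray, and the bottles well clear. Pressing now.

```bash
python3 -m handwheel '[0.04,-0.002,0,0,0,0,1, 0.04,-0.002,0.05,0,0,0,1, 0.04,-0.002,0.1,0,0,0,1, 0.04,-0.002,0.14,0,0,0,1, 0.04,-0.002,0.15,0,0,0,1, 0.04,-0.002,0.154,0,0,0,1, 0.04,-0.002,0.157,0,0,0,1, 0.04,-0.002,0.16,0,0,0,1, 0.04,-0.002,0.163,0,0,0,1, 0.04,-0.002,0.166,0,0,0,1, 0.04,-0.002,0.168,0,0,0,1, 0.04,-0.002,0.17,0,0,0,1, 0.04,-0.002,0.172,0,0,0,1, 0.04,-0.002,0.172,0,0,0,1]'
```

```text
clock: 3.82
tcp_pos: [0.5959, 0.022, 0.0611]
tool_rot: [0.998, -0.055, 0.001, 0.0]
contact_force: [-1.6, -1.2, 8.9]
finger_gap: -0.0
finger_force: 4.2
```

```bash
python3 -m handwheel '[0,0,0.002,0,0,0,1, 0,0,0.004,0,0,0,1, 0,0,0.004,0,0,0,1, 0,0,0.004,0,0,0,1]'
```

```text
clock: 4.32
tcp_pos: [0.5961, 0.022, 0.0593]
tool_rot: [0.998, -0.055, 0.002, 0.0]
contact_force: [-9.8, -1.2, 31.9]
finger_gap: -0.002
finger_force: 16.1
```

Bottomed out (32 N at 59.3 mm). Release gently and look.

```bash
python3 -m handwheel '[0,0,-0.003,0,0,0,1, 0,0,-0.006,0,0,0,1, 0,0,-0.01,0,0,0,1, 0,0,-0.014,0,0,0,1, 0,0,-0.018,0,0,0,1, 0,0,-0.022,0,0,0,1, 0,0,-0.04,0,0,0,1, 0,0,-0.09,0,0,0,1, -0.04,0,-0.13,0,0,0,1, -0.04,0,-0.14,0,0,0,1, -0.04,0,-0.14,0,0,0,1]'
python3 - <<'E'
from h import *;from plant import bot
import pickle
s,c=wrist(bot);pickle.dump((s,c),open("w2.pkl","wb"));f=c["frame"];cv2.imwrite("pics/w2.png",f[100:400,120:520,::-1])
print(s["clock"],s["tcp_pos"])
for n,lo,hi,z in(("green",(50,120,60),(80,255,255),.004),("red",(0,180,100),(4,255,255),.0745),("foil",(100,90,80),(114,255,255),.016)):
    for k in blobs(f,lo,hi,100):
        P=worldpoly(c,k,z);r=cv2.minAreaRect(P);p=np.array(r[0])-C;print(n,cv2.boundingRect(k),[np.round(a,4) for a in r],"disp",p@ex,p@ey)
E
```

```text
clock: 5.7
tcp_pos: [0.5558, 0.0266, 0.1963]
tool_rot: [0.998, -0.055, 0.001, -0.0]
contact_force: [0.1, 0.3, -0.6]
finger_gap: -0.0
finger_force: 0.0
5.7 [0.55580804 0.02660575 0.19632588]
green (362, 245, 77, 59) [array([ 0.4854, -0.0463]), array([0.0701, 0.0598]), np.float64(83.6625)] disp -0.0009461628777303955 -0.07849544793934421
green (203, 338, 24, 9) [array([0.4327, 0.1424]), array([0.0233, 0.0083]), np.float64(77.0638)] disp -0.07430507002534045 0.10322225512366011
red (293, 157, 46, 47) [array([0.5946, 0.0222]), array([0.0316, 0.0315]), np.float64(44.5764)] disp 0.09996164069299815 0.0017303339688159844
foil (0, 0, 25, 68) [array([0.7195, 0.2395]), array([0.0177, 0.0489]), np.float64(69.2428)] disp 0.19987302282105024 0.23158473022463863
foil (33, 0, 29, 79) [array([0.7128, 0.2144]), array([0.0209, 0.056 ]), np.float64(70.703)] disp 0.19597420634522097 0.20587583119352745
foil (305, 268, 28, 22) [array([0.495 , 0.0299]), array([0.0248, 0.0211]), np.float64(84.4893)] disp 0.00010529175975326359 -0.0016518108197069391
foil (296, 226, 39, 17) [array([0.5382, 0.0284]), array([0.0338, 0.0148]), np.float64(83.6615)] disp 0.043139308740372063 0.0016506427403890696
```

View pics/w2.png

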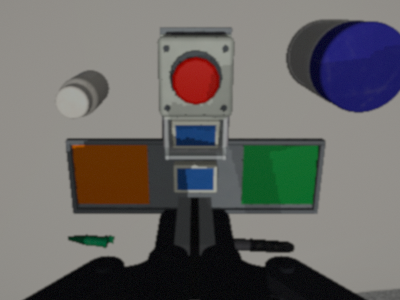

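The crop shows one cartridge on the mid tray (195,180), foil centred at dispenser (0,0), and the knob back up. Move the shut fingers to dispenser (0,+52 mm) and down.

```bash
python3 -m handwheel '[-0.061,-0.05,0,0,0,0,1, -0.061,-0.05,0,0,0,0,1, -0.061,-0.05,0.05,0,0,0,1, -0.061,-0.05,0.1,0,0,0,1, -0.061,-0.05,0.14,0,0,0,1, -0.061,-0.05,0.165,0,0,0,1, -0.061,-0.05,0.18,0,0,0,1, -0.061,-0.05,0.185,0,0,0,1, -0.061,-0.05,0.185,0,0,0,1, -0.061,-0.05,0.185,0,0,0,1]'
python3 - <<'E'
from h import *;from plant import bot
s,c=wrist(bot);f=c["frame"];cv2.imwrite("pics/w3.png",f[:,:,::-1])
p=s["tcp_pos"][:2]-C;print(p@ex,p@ey,s["tcp_pos"][2],s["contact_force"],delta(disp(0,.05,.01),s))
E
```

```text
clock: 7.0
tcp_pos: [0.5007, 0.0831, 0.0111]
tool_rot: [0.998, -0.056, 0.001, -0.0]
contact_force: [0.4, -0.7, -0.1]
finger_gap: -0.001
finger_force: 0.0
-0.0002019467606093961 0.05179741437838177 0.011118326727741892 [ 0.43428901 -0.70817729 -0.11105888] (array([0.0002, 0.0018, 0.0011]), array([-0.0004, -0.0015,  0.0003]))
```

View pics/w3.png

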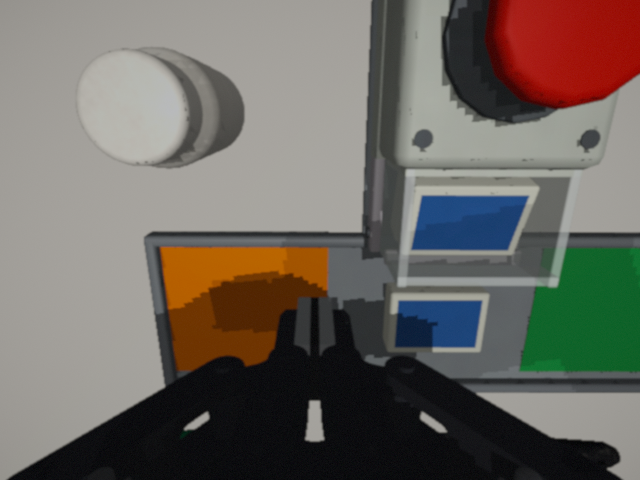

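The fingertips stand in the tray left of the flat cartridge at (437,320), about 21 mm short of it and in line. Push towards green.

```bash
python3 -m handwheel '[0,0,0.003,0,0,0,1, 0,0.008,0.003,0,0,0,1, 0,0.014,0.003,0,0,0,1, 0,0.018,0.003,0,0,0,1, 0,0.022,0.003,0,0,0,1, 0,0.027,0.003,0,0,0,1, 0,0.032,0.003,0,0,0,1, 0,0.038,0.003,0,0,0,1, 0,0.044,0.003,0,0,0,1, 0,0.05,0.003,0,0,0,1, 0,0.056,0.003,0,0,0,1, 0,0.062,0.003,0,0,0,1, 0,0.068,0.003,0,0,0,1, 0,0.074,0.003,0,0,0,1, 0,0.08,0.003,0,0,0,1, 0,0.085,0.003,0,0,0,1, 0,0.09,0.003,0,0,0,1, 0,0.094,0.003,0,0,0,1, 0,0.096,0.003,0,0,0,1, 0,0.096,0.003,0,0,0,1]'
python3 - <<'E'
from h import *;from plant import bot
s,c=wrist(bot);f=c["frame"];cv2.imwrite("pics/w4.png",f[:,:,::-1])
p=s["tcp_pos"][:2]-C;print(p@ex,p@ey,s["tcp_pos"][2],s["contact_force"])
for n,lo,hi,z in(("green",(50,120,40),(80,255,255),.004),("foil",(100,90,60),(114,255,255),.016)):
    for k in blobs(f,lo,hi,300):
        P=worldpoly(c,k,z);r=cv2.minAreaRect(P);p=np.array(r[0])-C;print(n,cv2.boundingRect(k),[np.round(a,4) for a in r],"disp",p@ex,p@ey)
E
```

```text
clock: 9.55
tcp_pos: [0.4892, -0.0125, 0.0073]
tool_rot: [0.998, -0.056, -0.0, 0.0]
contact_force: [-0.1, -0.3, -0.7]
finger_gap: 0.005
finger_force: 0.0
-0.00093092563757864 -0.04447346613508073 0.007260834013400493 [-0.14262866 -0.31141732 -0.65616227]
green (313, 249, 172, 127) [array([ 0.4851, -0.046 ]), array([0.0697, 0.0603]), np.float64(83.4193)] disp -0.0012818088975843445 -0.07820413585269308
green (0, 438, 37, 27) [array([0.4323, 0.1402]), array([0.0168, 0.0166]), np.float64(68.1091)] disp -0.07453430966090747 0.10089797381799062
foil (111, 196, 118, 55) [array([0.5386, 0.0347]), array([0.0401, 0.0202]), np.float64(83.6371)] disp 0.04285077491082782 0.007945561160435115
foil (354, 304, 87, 47) [array([ 0.4868, -0.0443]), array([0.033 , 0.0208]), np.float64(83.6364)] disp 0.0001500965196640316 -0.07633316339069232
```

View pics/w4.png

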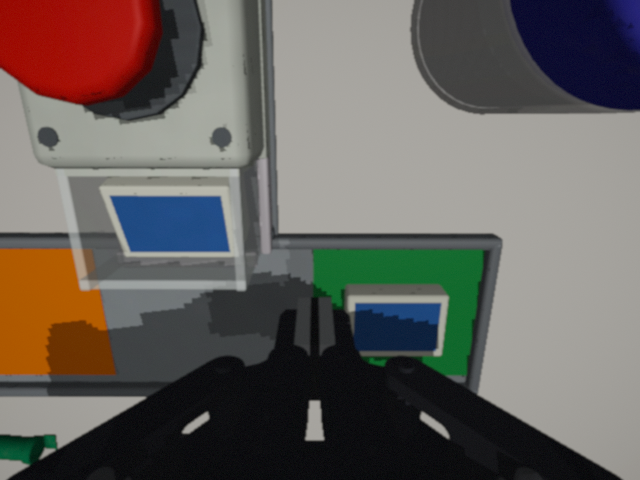

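The cartridge (foil centre (397,327)) lies square in the green field, 2 mm off its centre. Back off, rise, verify.

```bash
python3 -m handwheel '[0,-0.004,0,0,0,0,1, 0,-0.012,0,0,0,0,1, 0,-0.02,0,0,0,0,1, 0,-0.02,-0.01,0,0,0,1, 0,-0.02,-0.04,0,0,0,1, 0,-0.02,-0.09,0,0,0,1, 0,-0.02,-0.14,0,0,0,1, 0,-0.02,-0.18,0,0,0,1, 0,-0.02,-0.2,0,0,0,1, 0,-0.02,-0.2,0,0,0,1, 0,-0.02,-0.2,0,0,0,1]'
python3 - <<'E'
from h import *;from plant import bot
s,c=wrist(bot);f=c["frame"];cv2.imwrite("pics/w5.png",f[:,:,::-1])
for n,lo,hi,z in(("green",(50,120,40),(80,255,255),.004),("red",(0,180,100),(4,255,255),.0745),("foil",(100,90,60),(114,255,255),.016)):
    for k in blobs(f,lo,hi,100):
        P=worldpoly(c,k,z);r=cv2.minAreaRect(P);p=np.array(r[0])-C;print(n,cv2.boundingRect(k),[np.round(a,4) for a in r],"disp",p@ex,p@ey)
E
```

```text
clock: 10.98
tcp_pos: [0.4908, 0.0075, 0.2066]
tool_rot: [0.998, -0.056, -0.0, 0.0]
contact_force: [-0.4, -0.3, -0.5]
finger_gap: 0.002
finger_force: 0.0
green (335, 175, 79, 65) [array([ 0.4851, -0.0461]), array([0.07  , 0.0606]), np.float64(83.6474)] disp -0.0013327945520479009 -0.07833963387906459
green (159, 275, 37, 10) [array([0.4346, 0.1503]), array([0.0353, 0.0066]), np.float64(76.6742)] disp -0.07329615993275851 0.11125655779919973
red (254, 60, 47, 52) [array([0.593 , 0.0217]), array([0.0309, 0.0316]), np.float64(82.9776)] disp 0.09840219624645473 0.0010621009475782644
foil (263, 147, 41, 23) [array([0.5403, 0.0294]), array([0.0342, 0.0185]), np.float64(83.65)] disp 0.045128277244179664 0.00285758196423498
foil (355, 199, 37, 22) [array([ 0.4865, -0.0444]), array([0.0324, 0.0193]), np.float64(83.6486)] disp -0.00011101774175594188 -0.07651902869847242
```

View pics/w5.png

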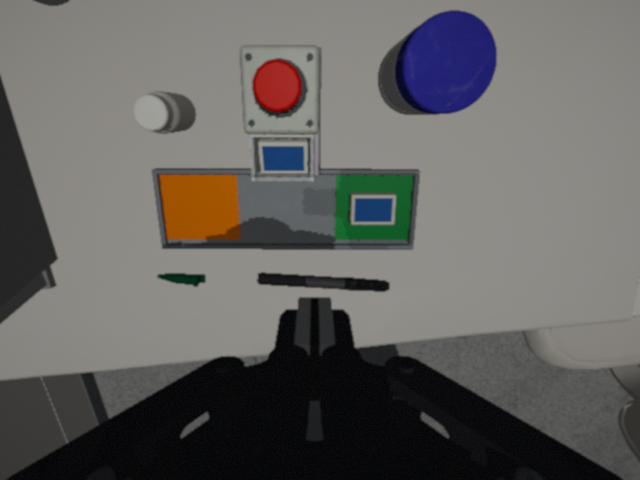

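The final view shows the cartridge at (373,209), flat inside the green field. The plunger is up, the magazine still holds cartridges, and the bottles, pen and tube in view stand as before.

```bash
python3 -c "
from plant import bot
print(bot.job_done())"
```

```text
the job is handed in; nothing more can be done
None
```

The plunger was pressed fully once and came back up; the single cartridge it ejected now lies flat in the green bay, about 2 mm off centre, and the job was handed in at about 11 s.

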